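Fit the grinding disc on the mosaic grinder's studs

TASK

Take the grinding disc by its orange hub from the cork mat, carry it to the blue bench grinder and turn it until all five holes line up with the five studs, then slide it down until it lies fully home, flat on the steel flange. Do not force or drop it: feel for the studs with light pressure. Then let go, and leave everything else on the table where it is.

Things in the scene. Friction and masses are not known exactly. Their poses are not given: they have to be found in the camera images.
- disc: Grinding disc, loose, 0.4 to 0.7 kg: flat aluminium plate 156 mm across, 8 mm thick, dark abrasive band round its top edge, lying hub up on the cork mat. Origin: centre of its underside, z up. Five through holes, 11 mm wide, lie every 72 degrees on a circle of 52 mm radius, one of them on its own +x axis. The studs go through these holes.
- hub (a point): Centre of the flat top of the disc's plain round orange hub, 46 mm above the disc's underside, on its axis. The hub, 36 mm in diameter, stands from 8 to 46 mm above the underside: grip it there.
- mat: Square cork mat, fixed, 190 x 190 x 6 mm, on which the disc lies at the start. Origin at the centre of its underside.
- grinder: Blue bench grinder, fixed, 240 x 240 mm, its top 95 mm above the table with a rim 12 mm high along the edge. Origin under its centre, z up. On top an upright locked spindle, which does not turn, carries a round dark steel flange 132 mm across with five studs. More than 50 N in all between disc and grinder counts as forcing.
- seat (a point): Centre of the flange's flat face, on the upright spindle axis, 110 mm above the table: the centre of the disc's underside comes here when the disc is home, flat on the face.
- tips (a point): Point on the spindle axis level with the stud tips, 22 mm above the flange face. Five brass studs, 9 mm thick, every 72 degrees on a circle of 52 mm radius; the last 5 mm taper to a 4 mm flat tip. Their angle about the axis varies, is unrelated to the grinder's yaw and is not measured: see it in pictures or feel for it by turning the disc on the tips until it drops.
- tub: White plastic tub of grey mosaic stones, 150 x 220 x 70 mm, to be left alone. Origin at the centre of its underside.
- jar: Amber glass jar with steel lid, 70 mm across, 100 mm high, to be left alone. Origin at the centre of its underside.
- hammer: Hammer, 260 mm long, lying on the table, to be left alone. Its handle points to its -x.
- bucket: White plastic bucket with two wooden tool handles standing in it, 170 mm across, 160 mm high (handles to 230 mm), to be left alone. Origin at the centre of its underside.
Things that resemble listed ones, but are neither listed nor needed, are in the scene too. What is meant by the disc is not yellow, and is the smaller of those in its own colour.

How it is judged:
On the way, in this order (a step that is already met when the one before it is completed fails the run):
1. the disc is lifted clear of the mat (z of disc in the frame of mat above 0.05 m), for 0.1 s.
2. the disc is over or on the stud tips, on the spindle axis, not yet down (horizontal distance between disc and seat below 0.008 m and z of disc in the frame of seat between 0.012 and 0.05 m), for 0.1 s.
At the end, for the whole second after the job is handed in: The disc lies flat (within 2 degrees) and flush on the flange face (within 2 mm), hub up, all five studs through its holes, its centre within 4 mm of the spindle axis, at rest and released (horizontal distance between disc and seat below 0.004 m and z of disc in the frame of seat between -0.003 and 0.002 m and angle between disc's own z axis and vertical below 0.035 rad and z of hub in the frame of seat above 0.03 m and linear speed of disc below 0.01 m/s and contact force between disc and the fingers below 0.1 N); the robot touches nothing.
It fails at once if the disc is pressed or dropped on the grinder with more than 50 N (contact force between disc and grinder above 50 N).
It fails at once if the tub is pushed more than 15 mm (distance of tub from where it was at the start of the episode above 0.015 m).
It fails at once if the jar is pushed more than 15 mm (distance of jar from where it was at the start of the episode above 0.015 m).
It fails at once if the hammer is pushed more than 15 mm (distance of hammer from where it was at the start of the episode above 0.015 m).
It fails at once if the bucket is pushed more than 15 mm (distance of bucket from where it was at the start of the episode above 0.015 m).
It also fails if it takes over 72 s, if anything falls off the work surface, if the arm or the gripper's body presses on something with over 40 N, if the wrist force passes 120 N, or if a joint passes its speed limit or range.

ROBOT

A 6-joint arm with a two-finger parallel gripper is mounted at the origin on the work surface. World frame = base frame: x ahead of the robot, y to its left, z up, the work surface at z = 0. Lengths are in m, angles in rad, forces in N, time in s.
With the tool pointing down it reaches from about 0.375 to 0.9 m from the base axis. Payload 3.1 kg.
Tool frame: the origin (TCP) lies midway between the tips of the shut fingers; the grasp point (between the pads) lies 19 mm behind it; x points along the fingers, z is the direction in which the jaws open and shut, and the axes are right-handed (so a half turn about x gives the same grasp; the last joint's range is limited). The gripper opens to 87 mm and grips with 3 to 60 N. Pads are 19 mm wide; open, the fingers measure 117 mm over their backs; the gripper's body (75 mm by 190 mm) begins 51 mm behind the grasp point.
Start: joints at [-1.363, 0.527, 1.433, -0, 1.181, -0.178], TCP at [0.235, -0.579, 0.187] pointing down, gripper open.
Joint ranges: [-3.08, 3.08], [-0.75, 2.2], [0.22, 2.44], [-1.43, 4.57], [0, 2.65], [-2.85, 2.85]. Speed limits (rad/s): [2.79, 2.79, 3.14, 3.14, 3.14, 3.14].

INTERFACE

Orientations are given as a unit quaternion [x, y, z, w].
In Python, from rig import robot, optics, workorder gives the robot as it stands.
- The arm moves only by the tool arm_command, never from a script. Its argument "plan" is a list of rows, each a list of 7 numbers: the shift along the tool's x, y, z in cm, then the turn, a rotation vector about the tool's x, y, z in rad, then the finger opening in cm, from 0 to 8.7. In form: [[x, y, z, ax, ay, az, gripper], ...]. A call has 1 to 12 rows; each row shifts and turns the pose as measured when the row begins, along the tool's axes as they then stand; what a row does not reach is not made up. A row lasts 1/8 s, in which the tool goes at most 62.5 mm and 10.7 degrees, less where a joint would pass 70% of its speed; a pose out of reach is approached as far as the arm can. A call with a gripper value outside its range is refused whole. The fingers move at their own pace and stop on an object; "grip_force" is the grip in N (left out, the last holds). Time passes only in rows, so rows that do not move let the fingers close. It gives the time, the measured TCP pose, the force and the opening at its end, in the units of the state.
- robot.get_obs(): the state, without advancing time (a new reading comes with each control period).
- optics.camera(name): name is "scene" or "top" or "wrist"; returns (picture, depth): 384x512x3 uint8, blue, green, red; 384x512 float32, m along the optical axis (not along the pixel's ray), 0 where there is no reading.
- optics.camera_info(name): a dict with "mtx" (3x3 intrinsics, pixels), "position" and "rotation" of the camera in the world; the wrist camera has in their place "tool_from_camera" (4x4, takes a point from camera to tool coordinates, whose origin is the TCP and whose axes are the tool frame's). Camera axes: x right, y down, z forward; pixel columns grow to the right and rows downward; lengths in m; the calibration is good to about 2 mm. The wrist camera is an equidistant fisheye: a pixel r from the principal point sees the ray r / f radians off the axis. A picture is of the moment at which its call begins: read the wrist's pose just before it. camera_info takes no time and is no camera call.
- workorder.hand_in(): hands the job in, once; it reports no verdict.
The state is a dict: "time": time; "q": joint angles; "joint_velocities": joint speeds; "joint_torque": joint torques, N m; "position": TCP position; "tool_rot": TCP orientation; "ft_force": force on the tool from outside, world axes, zero at the start; "moment": the same for the moment, N m; "grip_width": finger opening in m.
Only numpy, scipy, OpenCV 4.12 (cv2) and the standard library are available. Lean on these libraries where they do the work, as an engineer would, in place of code of your own. Each camera call takes 0.05 s, during which the arm holds its last target. There are 200 camera calls.

## Working session

There is one attempt and no reset: what is moved stays moved. The work goes in short steps, Python scripts to look and compute and a tool call to move; the robot and the scene stay as the last step left them, time stands still between calls to the robot, and variables do not carry over. Pictures are saved under pics/ and viewed, about 8 in all and at most 12, crops included, and the job is handed in when it is done.

Besides the shell and the picture viewer there is one more tool, called after ">>>" by a JSON object that holds its "name" and its "arguments". arm_command: Moves the arm, as the interface text tells. Its arguments: {"type":"object","properties":{"plan":{"type":"array"},"grip_force":{"type":"number"}},"required":["plan"]}

```bash
mkdir -p pics; ls; python3 - <<'E'
from rig import robot, optics
import cv2, numpy as np
print(robot.get_obs())
for n in("scene","top","wrist"):
    im,d=optics.camera(n); np.savez(f'{n}0.npz',im=im,d=d)
    cv2.imwrite(f'pics/{n}0.png',im); print(n,optics.camera_info(n))
a=[cv2.imread(f'pics/{n}0.png') for n in("scene","top")]
E
```

```text
pics
{'time': 0.0, 'q': array([-1.36348269e+00,  5.28511451e-01,  1.43391333e+00, -3.89368965e-05,
        1.18138701e+00, -1.78551364e-01]), 'joint_velocities': array([ 0.00095591,  0.00040674, -0.00128432,  0.00171771,  0.00176777,
       -0.00219753]), 'joint_torque': array([ 9.01860421e-04, -4.40040350e+01, -1.76589060e+01,  6.33337093e-02,
        5.82813146e-02, -1.78158416e-04]), 'position': array([ 0.23504023, -0.57823753,  0.1863404 ]), 'tool_rot': array([ 0.39538722,  0.58716614, -0.39431198,  0.58602298]), 'ft_force': array([ 0.75566656, -0.51188362,  0.1312743 ]), 'moment': array([ 0.00059372, -0.00754076, -0.00565786]), 'grip_width': 0.08713936675805214}
scene {'mtx': array([[400.70056538,   0.        , 254.07834909],
       [  0.        , 400.70056538, 185.67116544],
       [  0.        ,   0.        ,   1.        ]]), 'position': array([ 0.99383087, -0.74236621,  1.19753106]), 'rotation': array([ 0.89509263,  0.29124271, -0.09490195, -0.32400691])}
top {'mtx': array([[385.98120994,   0.        , 254.4373399 ],
       [  0.        , 385.98120994, 191.8015983 ],
       [  0.        ,   0.        ,   1.        ]]), 'position': array([0.19157146, 0.03296176, 1.46950051]), 'rotation': array([ 0.70724198, -0.69790936,  0.07970674, -0.07986326])}
wrist {'mtx': array([[297.31863964,   0.        , 254.314087  ],
       [  0.        , 297.31863964, 190.94617235],
       [  0.        ,   0.        ,   1.        ]]), 'tool_from_camera': array([[ 2.95590649e-04, -2.81749121e-01,  9.59488064e-01,
        -1.96592379e-01],
       [-4.85357726e-04, -9.59488034e-01, -2.81748963e-01,
         7.79551421e-02],
       [ 9.99999839e-01, -3.82412586e-04, -4.20364803e-04,
        -1.10043807e-03],
       [ 0.00000000e+00,  0.00000000e+00,  0.00000000e+00,
         1.00000000e+00]])}
```

View pics/top0.png

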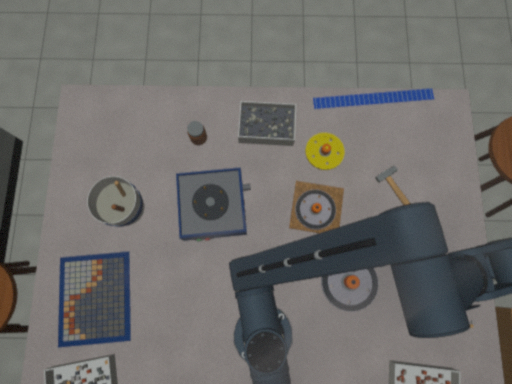

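View pics/scene0.png

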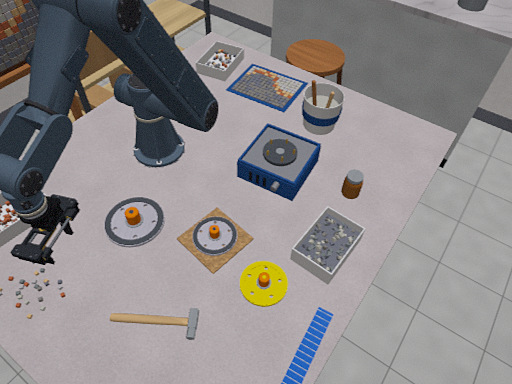

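The top view shows three discs: yellow at (325,151), a large grey one at (350,287), and a smaller grey one on the cork mat at (316,208). By the description I choose the one on the mat. The grinder flange is at (210,202).

```bash
cat > h.py <<'E'
import numpy as np, cv2
from scipy.spatial.transform import Rotation as R
from rig import robot, optics
def pose(name,o=None):
    i=optics.camera_info(name)
    if name!='wrist': return i['mtx'],R.from_quat(i['rotation']).as_matrix(),np.array(i['position'])
    o=o or robot.get_obs(); T=i['tool_from_camera']; Rt=R.from_quat(o['tool_rot']).as_matrix()
    return i['mtx'],Rt@T[:3,:3],o['position']+Rt@T[:3,3]
def rays(name,uv,o=None):
    K,Rm,p=pose(name,o); uv=np.atleast_2d(np.asarray(uv,float))
    x=(uv-K[:2,2])/K[0,0]
    if name=='wrist':
        r=np.linalg.norm(x,axis=1,keepdims=True)+1e-12
        d=np.hstack([x/r*np.sin(r),np.cos(r)])
    else: d=np.hstack([x,np.ones((len(x),1))])
    return p,d@Rm.T
def onplane(name,uv,z,o=None):
    p,d=rays(name,uv,o); return p+d*((z-p[2])/d[:,2:])
def proj(name,P,o=None):
    K,Rm,p=pose(name,o); c=(np.atleast_2d(P)-p)@Rm
    if name=='wrist':
        n=np.linalg.norm(c[:,:2],axis=1,keepdims=True); x=c[:,:2]/(n+1e-12)*np.arctan2(n,c[:,2:])
    else: x=c[:,:2]/c[:,2:]
    return x*K[0,0]+K[:2,2]
def ortho(name,im,cx,cy,z,half=.12,px=400,o=None):
    # top-down view: image right=+x, image up=+y
    g=np.linspace(-half,half,px); X,Y=np.meshgrid(cx+g,cy-g)
    uv=proj(name,np.c_[X.ravel(),Y.ravel(),np.full(X.size,z)],o).reshape(px,px,2).astype(np.float32)
    return cv2.remap(im,uv[...,0],uv[...,1],cv2.INTER_CUBIC)
E
python3 - <<'E'
from h import *
im={n:np.load(n+'0.npz')['im'] for n in('top','scene')}
def orange(n,c,z,r=14):
    h=cv2.cvtColor(im[n],cv2.COLOR_BGR2HSV); m=(h[...,0]<16)&(h[...,1]>190)&(h[...,2]>120)
    v,u=np.nonzero(m); k=np.hypot(u-c[0],v-c[1])<r; q=np.c_[u,v][k].mean(0); print(n,k.sum(),q,onplane(n,q,z))
orange('top',(316,208),.052); orange('scene',(214,232),.045)
# flange
g=cv2.cvtColor(im['top'],cv2.COLOR_BGR2GRAY); v,u=np.nonzero(g<85); k=np.hypot(u-210,v-202)<24
(c,r)=cv2.minEnclosingCircle(np.c_[u,v][k].astype(np.float32)); print(c,r,onplane('top',c,.11), onplane('top',np.c_[u,v][k].mean(0),.11))
# grinder corners from top
F=onplane('top',c,.11)[0]; D=onplane('top',(316.5,208.5),.014)[0]
a=np.hstack([ortho('top',im['top'],F[0],F[1],.11),ortho('scene',im['scene'],F[0],F[1],.11)])
b=np.hstack([ortho('top',im['top'],D[0],D[1],.014),ortho('scene',im['scene'],D[0],D[1],.014)])
cv2.imwrite('pics/a.png',cv2.resize(np.vstack([a,b]),(600,600)))
for nm,uv in dict(jar=(197,132),tub=(267,122),bucket=(115,202),hammer=(395,185)).items(): print(nm,onplane('top',uv,.08))
E
```

```text
top 32 [316.      208.03125] [[ 0.45862813 -0.19516649  0.052     ]]
scene 22 [213.27272727 233.59090909] [[ 0.4699235  -0.21187779  0.045     ]]
(210.0819549560547, 201.6448974609375) 18.612144470214844 [[0.46593704 0.19420636 0.11      ]] [[0.46575721 0.19434957 0.11      ]]
jar [[0.74329791 0.25843758 0.08      ]]
tub [[ 0.78797102 -0.00939266  0.08      ]]
bucket [[0.46598849 0.54657485 0.08      ]]
hammer [[ 0.5441653  -0.48581167  0.08      ]]
```

View pics/a.png

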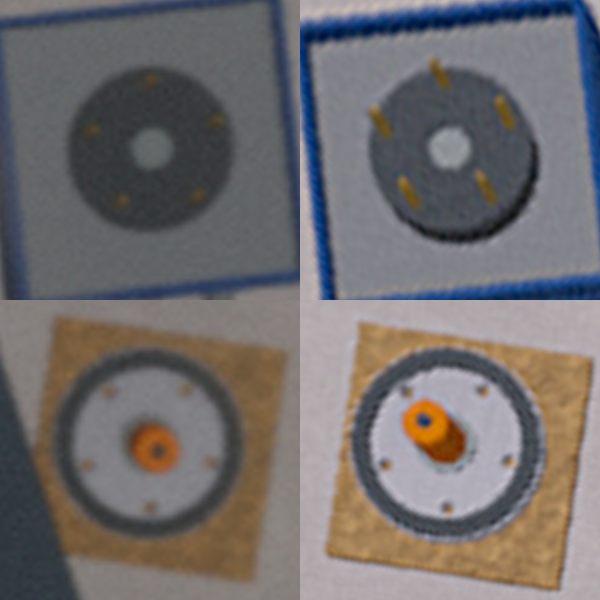

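The crop confirms the choice: a grey disc with an orange hub, on the cork mat. It also resolves all five brass studs and all five holes, so I'll fit their angles.

```bash
cat >> h.py <<'E'
from scipy.optimize import differential_evolution as DE
def fit5(views,x0,y0,score,zs,dr=.008,r=.052):
    """views: list of (name,image,obs); score(img)->float map, high on the feature; zs: feature heights"""
    maps=[(n,cv2.GaussianBlur(score(i).astype(np.float32),(0,0),1.0),o) for n,i,o in views]
    def f(p):
        a=p[2]+np.arange(5)*2*np.pi/5; s=0
        for z in zs:
            P=np.c_[p[0]+r*np.cos(a),p[1]+r*np.sin(a),np.full(5,z)]
            for n,m,o in maps:
                uv=proj(n,P,o).astype(np.float32); s+=cv2.remap(m,uv[:,0],uv[:,1],cv2.INTER_LINEAR).sum()
        return -s
    q=DE(f,[(x0-dr,x0+dr),(y0-dr,y0+dr),(0,2*np.pi/5)],seed=1,tol=1e-8,popsize=30); return q.x[:2],np.degrees(q.x[2]),q.fun
def brass(i): i=i.astype(float); return np.clip((i[...,1]+i[...,2])/2-i[...,0],0,80)
def hole(i):
    g=cv2.cvtColor(i,cv2.COLOR_BGR2GRAY).astype(np.float32); return cv2.GaussianBlur(g,(0,0),4)-g + .5*brass(i)
E
python3 - <<'E'
from h import *
im={n:np.load(n+'0.npz')['im'] for n in('top','scene')}
for v in(['top'],['scene'],['top','scene']):
    V=[(n,im[n],None) for n in v]
    print(v,'studs',fit5(V,.466,.194,brass,[.112,.118,.124,.130]),'holes',fit5(V,.463,-.197,lambda i:brass(i),[.013]))
print(R.from_quat(robot.get_obs()['tool_rot']).as_matrix().round(3))
E
```

```text
Traceback (most recent call last):
  File "h.py", line 41, in fit5
    q=DE(f,[(x0-dr,x0+dr),(y0-dr,y0+dr),(0,2*np.pi/5)],seed=1,tol=1e-8,popsize=30); return q.x[:2],np.degrees(q.x[2]),q.fun
  File "h.py", line 39, in f
    uv=proj(n,P,o).astype(np.float32); s+=cv2.remap(m,uv[:,0],uv[:,1],cv2.INTER_LINEAR).sum()
       ~~~~^^^^^^^
  File "h.py", line 20, in proj
    K,Rm,p=pose(name,o); c=(np.atleast_2d(P)-p)@Rm
           ~~~~^^^^^^^^
  File "h.py", line 5, in pose
    i=optics.camera_info(name)
ValueError: time passes only in moves, steps and waits
```

```bash
sed -i 's/^def pose/import functools\ninfo=functools.cache(optics.camera_info)\ndef pose/; s/i=optics.camera_info(name)/i=info(name)/' h.py
python3 - <<'E'
from h import *
im={n:np.load(n+'0.npz')['im'] for n in('top','scene')}
for v in(['top'],['scene'],['top','scene']):
    V=[(n,im[n],None) for n in v]
    print(v,'studs',fit5(V,.466,.194,brass,[.112,.118,.124,.130]),'holes',fit5(V,.463,-.197,lambda i:brass(i),[.013]))
print(robot.get_obs()['time'],R.from_quat(robot.get_obs()['tool_rot']).as_matrix().round(3))
E
```

```text
['top'] studs (array([0.46816234, 0.19612033]), np.float64(22.032946114694262), np.float64(-275.7330322265625)) holes (array([ 0.46196355, -0.19845668]), np.float64(55.02046717352829), np.float64(-49.69642639160156))
['scene'] studs (array([0.46630245, 0.19444206]), np.float64(20.718692606641564), np.float64(-648.8729858398438)) holes (array([ 0.46254006, -0.19942072]), np.float64(55.126608224445754), np.float64(-70.4415054321289))
['top', 'scene'] studs (array([0.46730098, 0.19518939]), np.float64(22.17972654384122), np.float64(-915.3197631835938)) holes (array([ 0.46201749, -0.19858748]), np.float64(54.97460176517852), np.float64(-119.76396179199219))
0.15 [[-0.     0.927  0.376]
 [ 0.002  0.376 -0.927]
 [-1.     0.    -0.002]]
```

>>> {"name": "arm_command", "arguments": {"plan": [[0,4.4,-3.3,0,0,0,6.5],[0,4.4,-3.3,0,0,0,6.5],[0,4.4,-3.3,0,0,0,6.5],[0,4.4,-3.3,0,0,0,6.5],[0,4.4,-3.3,0,0,0,6.5],[0,4.4,-3.3,0,0,0,6.5],[0,4.4,-3.3,0,0,0,6.5],[0,0,0,-0.15,0,0,6.5],[0,0,0,-0.15,0,0,6.5],[0,0,0,-0.15,0,0,6.5],[0,0,0,-0.13,0,0,6.5],[0,0,0,0,0,0,6.5]]}}

```text
time: 1.65
position: [0.4389, -0.2372, 0.184]
tool_rot: [0.206, 0.678, -0.204, 0.676]
ft_force: [0.5, -0.3, 0.5]
grip_width: 0.065
```

```bash
cat >> h.py <<'E'
def go(target,yaw=None):
    """remaining tool-frame shift (cm) to target TCP, tilt rotvec first; yaw of tool y axis in deg"""
    o=robot.get_obs(); Rt=R.from_quat(o['tool_rot']); M=Rt.as_matrix()
    cur=np.degrees(np.arctan2(M[1,1],M[0,1])); yw=cur if yaw is None else yaw; a=np.radians(yw)
    T=np.array([[0,np.cos(a),np.sin(a)],[0,np.sin(a),-np.cos(a)],[-1,0,0]])
    print('t',round(o['time'],2),'pos',o['position'].round(4),'yaw',cur.round(2),'F',o['ft_force'].round(2),'M',o['moment'].round(2),'w',round(o['grip_width'],4),'q6',o['q'][5].round(2))
    print('shift cm',(Rt.inv().apply(target-o['position'])*100).round(2),'then rot',(Rt.inv()*R.from_matrix(T)).as_rotvec().round(3))
E
python3 - <<'E'
from h import *
go([.462,-.199,.021],55)
o=robot.get_obs(); im,d=optics.camera('wrist'); np.savez('w1.npz',im=im,d=d)
V=[('wrist',im,o)]; print(fit5(V,.462,-.199,lambda i:brass(i),[.013]))
cv2.imwrite('pics/w1.png',np.hstack([im,cv2.resize(ortho('wrist',im,.462,-.199,.014,o=o),(384,384))])[:, :896])
cv2.imwrite('pics/w1.png',cv2.resize(cv2.imread('pics/w1.png'),(798,342)))
E
```

```text
t 1.65 pos [ 0.4389 -0.2372  0.184 ] yaw 56.35 F [ 0.5  -0.33  0.53] M [-0.04 -0.03  0.03] w 0.065 q6 -0.13
shift cm [16.31  4.43 -0.14] then rot [ 0.024 -0.003 -0.002]
(array([ 0.4599873 , -0.19564782]), np.float64(54.91049470101037), np.float64(-377.6456604003906))
```

View pics/w1.png

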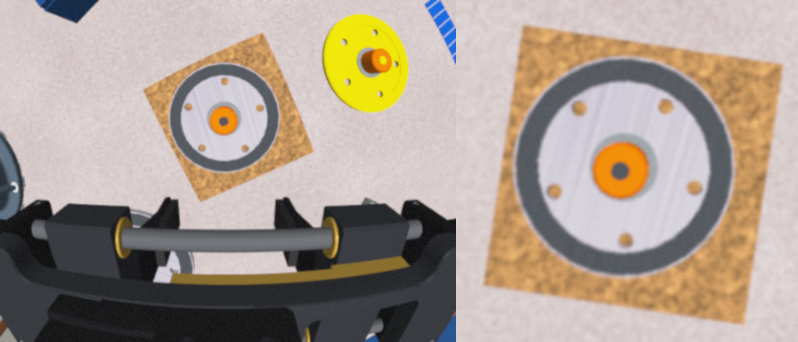

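>>> {"name": "arm_command", "arguments": {"plan": [[0,4.6,-0.4,0,0,0,6.5],[3,0,0,0.024,0,0,6.5],[4,0,0,0,0,0,6.5],[2,0,0,0,0,0,6.5],[0,0,0,0,0,0,6.5],[0,0,0,0,0,0,6.5]]}}

```text
time: 2.45
position: [0.4639, -0.1973, 0.0932]
tool_rot: [0.218, 0.672, -0.217, 0.674]
ft_force: [0.6, -0.3, 0.2]
grip_width: 0.0649
```

```bash
python3 - <<'E'
from h import *
go([.461,-.197,.021],55)
o=robot.get_obs(); im,d=optics.camera('wrist'); np.savez('w2.npz',im=im,d=d)
V=[('wrist',im,o)]; f=fit5(V,.461,-.197,lambda i:brass(i),[.013]); print(f); go([*f[0],.021],55)
cv2.imwrite('pics/w2.png',ortho('wrist',im,.461,-.197,.014,o=o))
E
```

```text
t 2.45 pos [ 0.4639 -0.1973  0.0932] yaw 54.16 F [ 0.55 -0.29  0.23] M [-0.03 -0.04 -0.04] w 0.0649 q6 -0.0
shift cm [ 7.22 -0.16 -0.27] then rot [-0.015  0.002 -0.002]
(array([ 0.46056248, -0.19502102]), np.float64(54.74725763878646), np.float64(-383.8855285644531))
t 2.5 pos [ 0.4639 -0.1973  0.0933] yaw 54.17 F [-0.48 -0.22  0.86] M [-0.08 -0.08 -0.01] w 0.0651 q6 -0.0
shift cm [ 7.23 -0.02 -0.42] then rot [-0.014  0.002 -0.002]
```

View pics/w2.png

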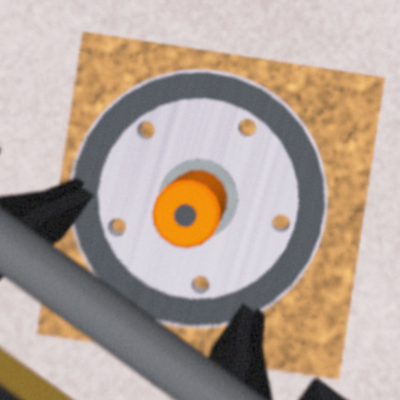

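The disc is well between the fingers, at ortho (200,200), with about 4 mm of jaw offset still to correct. I'll descend and grip.

>>> {"name": "arm_command", "arguments": {"plan": [[0,0,-0.4,-0.014,0,0,6.5],[3,0,0,0,0,0,6.5],[2.5,0,0,0,0,0,6.5],[1.5,0,0,0,0,0,6.5],[0.2,0,0,0,0,0,6.5],[0,0,0,0,0,0,3],[0,0,0,0,0,0,3],[0,0,0,0,0,0,3],[0,0,0,0,0,0,3],[0,0,0,0,0,0,3]], "grip_force": 40}}

```text
time: 3.75
position: [0.4655, -0.1984, 0.0266]
tool_rot: [0.211, 0.668, -0.214, 0.681]
ft_force: [-0.0, 0.0, 0.0]
grip_width: 0.0314
```

```bash
python3 - <<'E'
from h import *
go([.461,-.196,.021],55)
o=robot.get_obs(); print(o['q'].round(2))
E
```

```text
t 3.75 pos [ 0.4655 -0.1984  0.0266] yaw 55.04 F [-0.    0.02  0.01] M [-0.02 -0.05  0.01] w 0.0314 q6 -0.02
shift cm [ 0.55 -0.07 -0.52] then rot [ 0.001  0.018 -0.002]
[-0.63  0.63  1.87  0.    0.62 -0.02]
```

>>> {"name": "arm_command", "arguments": {"plan": [[0,0,0,0,0,0,3]]}}

```text
time: 3.88
position: [0.4655, -0.1984, 0.0266]
tool_rot: [0.211, 0.668, -0.214, 0.681]
ft_force: [-1.4, 0.6, -0.4]
grip_width: 0.0304
```

```bash
python3 - <<'E'
from h import *
go([.461,-.196,.021],55)
o=robot.get_obs(); im,d=optics.camera('wrist')
cv2.imwrite('pics/w3.png',im)
go([.461,-.196,.021],55)
E
```

```text
t 3.88 pos [ 0.4655 -0.1984  0.0266] yaw 55.04 F [-1.44  0.58 -0.38] M [-0.03 -0.04  0.03] w 0.0304 q6 -0.02
shift cm [ 0.55 -0.06 -0.52] then rot [ 0.001  0.018 -0.002]
t 3.92 pos [ 0.4655 -0.1983  0.0266] yaw 55.04 F [ 0.16 -0.14 -0.64] M [-0.03  0.    0.01] w 0.0303 q6 -0.02
shift cm [ 0.55 -0.07 -0.51] then rot [ 0.001  0.018 -0.002]
```

View pics/w3.png

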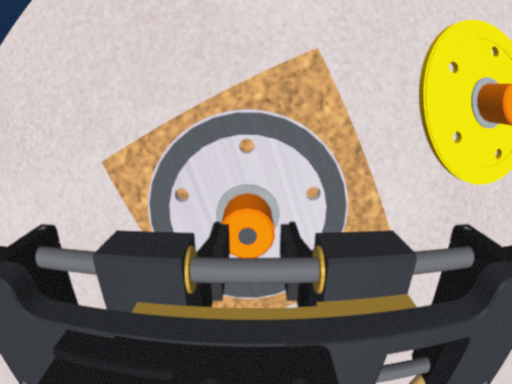

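```bash
python3 - <<'E'
from h import *
o=robot.get_obs(); M=R.from_quat(o['tool_rot']).as_matrix(); p=o['position']
print(M.round(3))
for n,q in dict(tcp=[0,0,0],grasp=[-.019,0,0],fl=[0,0,-.015],fr=[0,0,.015]).items(): print(n,proj('wrist',p+M@np.array(q),o).round(1))
for z in(.014,.052):print('disc axis',z,proj('wrist',[.4606,-.195,z],o).round(1))
im=cv2.imread('pics/w3.png'); h=cv2.cvtColor(im,cv2.COLOR_BGR2HSV); 
for nm,m in dict(hub=(h[...,0]<16)&(h[...,1]>190)).items():
    v,u=np.nonzero(m); k=np.hypot(u-248,v-225)<45; print(nm,u[k].min(),u[k].max(),v[k].min(),v[k].max())
f=fit5([('wrist',im,o)],.461,-.196,lambda i:brass(i),[.013]);print(f); go([*f[0],.02],55)
im2,d=optics.camera('wrist'); print(d[225:262:6,210:300:6].round(3))
c=im[170:310,170:330]; cv2.imwrite('pics/w3c.png',cv2.resize(c,None,fx=4,fy=4,interpolation=cv2.INTER_CUBIC))
E
```

```text
[[ 0.016  0.573  0.819]
 [-0.009  0.82  -0.573]
 [-1.     0.002  0.018]]
tcp [[255.3 219. ]]
grasp [[255.4 229.8]]
fl [[234.2 218.9]]
fr [[276.4 218.9]]
disc axis 0.014 [[247.1 212.9]]
disc axis 0.052 [[246.8 233.9]]
hub 222 273 194 257
(array([ 0.4606487 , -0.19459568]), np.float64(54.266084454120346), np.float64(-236.57562255859375))
t 3.92 pos [ 0.4655 -0.1983  0.0266] yaw 55.04 F [ 0.16 -0.14 -0.64] M [-0.03  0.    0.01] w 0.0303 q6 -0.02
shift cm [ 0.65  0.03 -0.62] then rot [ 0.001  0.018 -0.002]
[[0.225 0.169 0.173 0.173 0.185 0.186 0.186 0.185 0.186 0.186 0.185 0.225
  0.173 0.173 0.169]
 [0.227 0.16  0.163 0.168 0.186 0.186 0.185 0.186 0.186 0.187 0.186 0.228
  0.164 0.164 0.161]
 [0.152 0.153 0.158 0.169 0.187 0.186 0.186 0.187 0.188 0.188 0.189 0.23
  0.163 0.156 0.153]
 [0.148 0.149 0.15  0.17  0.188 0.189 0.188 0.188 0.19  0.189 0.19  0.23
  0.157 0.151 0.15 ]
 [0.14  0.143 0.146 0.169 0.19  0.191 0.189 0.19  0.192 0.189 0.232 0.233
  0.158 0.143 0.143]
 [0.134 0.137 0.139 0.169 0.192 0.19  0.191 0.193 0.193 0.234 0.235 0.234
  0.158 0.137 0.138]
 [0.086 0.086 0.086 0.087 0.087 0.087 0.087 0.086 0.087 0.087 0.087 0.087
  0.087 0.086 0.087]]
```

View pics/w3c.png

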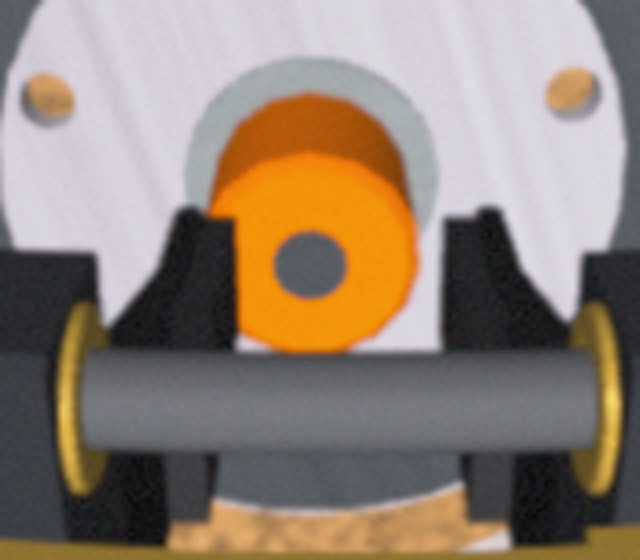

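```bash
python3 - <<'E'
from h import *
o=robot.get_obs(); im,d=optics.camera('wrist'); T=info('wrist')['tool_from_camera']; K=info('wrist')['mtx']
v,u=np.nonzero(d>0); x=(np.c_[u,v]-K[:2,2])/K[0,0]; r=np.linalg.norm(x,axis=1)+1e-9
c=np.c_[x/r[:,None]*np.tan(r)[:,None],np.ones(len(r))]*d[v,u][:,None]
P=c@T[:3,:3].T+T[:3,3]
dark=(im[v,u].max(1)<60)&(abs(P[:,2])<.06)&(P[:,0]>-.12)&(abs(P[:,1])<.05)
Q=P[dark]; 
for s in(-1,1):
    q=Q[Q[:,2]*s>0]; 
    for a in np.arange(-.1,.012,.01):
        k=q[abs(q[:,0]-a)<.005]
        if len(k): print(s,'x%.3f'%a,len(k),'y',k[:,1].min().round(4),k[:,1].max().round(4),'z',k[:,2].min().round(4),k[:,2].max().round(4))
sc,_=optics.camera('scene'); cv2.imwrite('pics/s1.png',cv2.resize(sc[170:290,140:300],None,fx=5,fy=5,interpolation=cv2.INTER_CUBIC))
E
```

```text
-1 x-0.100 124 y -0.0015 0.0153 z -0.0214 -0.0202
-1 x-0.090 92 y -0.0078 0.0087 z -0.0208 -0.0203
-1 x-0.080 107 y -0.0086 0.0128 z -0.0274 -0.0156
-1 x-0.070 227 y -0.0075 0.0131 z -0.0278 -0.0157
-1 x-0.060 192 y 0.0004 0.0128 z -0.0253 -0.0158
-1 x-0.050 159 y -0.0045 0.0126 z -0.0238 -0.0157
-1 x-0.040 99 y -0.0043 0.0127 z -0.0236 -0.0157
1 x-0.100 128 y -0.0015 0.0152 z 0.0188 0.0201
1 x-0.090 87 y -0.0072 0.0082 z 0.0188 0.0196
1 x-0.080 101 y -0.0073 0.0129 z 0.0142 0.0258
1 x-0.070 233 y -0.0081 0.013 z 0.0143 0.026
1 x-0.060 200 y -0.0001 0.0127 z 0.014 0.0242
1 x-0.050 164 y -0.0027 0.0127 z 0.014 0.0226
1 x-0.040 79 y 0.0044 0.0127 z 0.0146 0.0223
```

View pics/s1.png

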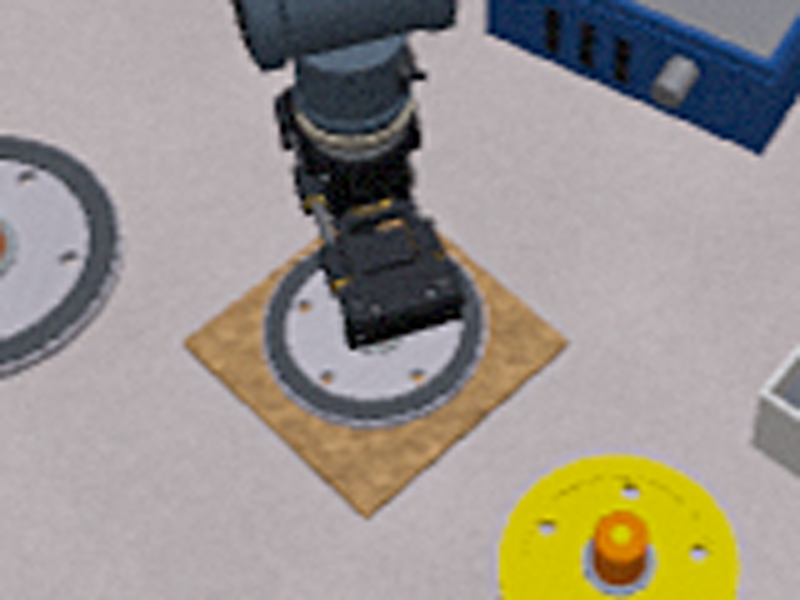

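The fingers reached the commanded 30 mm with nothing between them, although the hub is 36 mm wide. In the wrist depth they end about 36 mm short of the stated TCP, roughly 10 mm above the hub. I'll check the heights before going on.

```bash
cat >> h.py <<'E'
def cloud(im,d):
    T=info('wrist')['tool_from_camera']; K=info('wrist')['mtx']
    v,u=np.nonzero(d>0); x=(np.c_[u,v]-K[:2,2])/K[0,0]; r=np.linalg.norm(x,axis=1)+1e-9
    c=np.c_[x/r[:,None]*np.tan(r)[:,None],np.ones(len(r))]*d[v,u][:,None]
    return c@T[:3,:3].T+T[:3,3],im[v,u].astype(int)
E
python3 - <<'E'
from h import *
o=robot.get_obs(); im,d=optics.camera('wrist'); P,C=cloud(im,d)
W=P@R.from_quat(o['tool_rot']).as_matrix().T+o['position']
rr=np.hypot(W[:,0]-.4606,W[:,1]+.195)
m=(rr<.05)&(rr>.03)&(C.min(1)>150); print('plate z',np.percentile(W[m,2],[5,50,95]).round(4),m.sum())
m=(C[:,2]>200)&(C[:,0]<60)&(rr<.02)&(C[:,1]>110); print('hubtop z',np.percentile(W[m,2],[5,50,95]).round(4))
m=(rr>.13)&(rr<.2)&(C.min(1)>130);print('table z',np.percentile(W[m,2],[5,50,95]).round(4))
dark=(C.max(1)<60)&(abs(P[:,2])<.03)&(P[:,0]>-.07)&(abs(P[:,1])<.02); print('finger end x',np.percentile(P[dark,0],[90,98,99.5]).round(4))
go([.4606,-.195,-.01],55)
E
```

```text
plate z [0.0121 0.0132 0.0143] 5649
hubtop z [0.0498 0.0511 0.0522]
table z [-0.0019 -0.0008  0.0004]
finger end x [-0.0422 -0.0381 -0.037 ]
t 4.12 pos [ 0.4655 -0.1983  0.0265] yaw 55.04 F [ 0.26 -0.27 -0.44] M [-0.01 -0.04  0.02] w 0.0304 q6 -0.02
shift cm [ 3.64 -0.01 -0.66] then rot [ 0.001  0.018 -0.002]
```

Plate, hub and table heights agree with the pose, so the fingers really do end about 37 mm short of the stated TCP. I'll open, centre, and descend in small steps while watching the force.

>>> {"name": "arm_command", "arguments": {"plan": [[0,0,0,0,0,0,6.5],[0,0,0,0,0,0,6.5],[0,0,0,0,0,0,6.5],[0,0,-0.65,0,0.018,0,6.5],[0,0,0,0,0,0,6.5],[1,0,0,0,0,0,6.5],[0.5,0,0,0,0,0,6.5],[0,0,0,0,0,0,6.5]]}}

```text
time: 5.12
position: [0.4595, -0.1941, 0.01]
tool_rot: [0.213, 0.675, -0.212, 0.674]
ft_force: [-0.1, -0.2, -0.0]
grip_width: 0.0646
```

```bash
python3 - <<'E'
from h import *
go([.4606,-.195,-.010],55)
E
```

```text
t 5.12 pos [ 0.4595 -0.1941  0.01  ] yaw 55.04 F [-0.07 -0.22 -0.01] M [-0.03 -0.06 -0.06] w 0.0646 q6 -0.02
shift cm [ 2.   -0.01  0.15] then rot [ 0.001 -0.002 -0.002]
```

>>> {"name": "arm_command", "arguments": {"plan": [[0.4,0,0.15,0,0,0,6.5],[0.4,0,0,0,0,0,6.5],[0.3,0,0,0,0,0,6.5],[0,0,0,0,0,0,6.5]]}}

```text
time: 5.62
position: [0.4609, -0.1951, -0.0019]
tool_rot: [0.213, 0.675, -0.212, 0.674]
ft_force: [0.1, 1.5, -0.6]
grip_width: 0.0649
```

```bash
python3 - <<'E'
from h import *
go([.4606,-.195,-.010],55)
o=robot.get_obs(); im,d=optics.camera('wrist'); P,C=cloud(im,d)
dark=(C.max(1)<60)&(abs(P[:,2])<.05)&(P[:,0]>-.07)&(abs(P[:,1])<.02); print('finger end x',np.percentile(P[dark,0],[90,98,99.5]).round(4))
E
```

```text
t 5.62 pos [ 0.4609 -0.1951 -0.0019] yaw 55.04 F [ 0.12  1.54 -0.61] M [-0.02 -0.04 -0.05] w 0.0649 q6 -0.02
shift cm [ 0.81 -0.01 -0.03] then rot [ 0.001 -0.002 -0.002]
finger end x [-0.0411 -0.0378 -0.0365]
```

Tips are at about z 0.035 with no contact. I'll go down 9 mm more and close.

>>> {"name": "arm_command", "arguments": {"plan": [[0.4,0,0,0,0,0,6.5],[0.4,0,0,0,0,0,6.5],[0.1,0,0,0,0,0,6.5],[0,0,0,0,0,0,3],[0,0,0,0,0,0,3],[0,0,0,0,0,0,3],[0,0,0,0,0,0,3],[0,0,0,0,0,0,3],[0,0,0,0,0,0,3]], "grip_force": 40}}

```text
time: 6.8
position: [0.4613, -0.1954, -0.0112]
tool_rot: [0.213, 0.675, -0.212, 0.674]
ft_force: [-0.9, -0.4, -1.3]
grip_width: 0.035
```

```bash
python3 - <<'E'
from h import *
go([.4606,-.195,.080],55)
E
```

```text
t 6.8 pos [ 0.4613 -0.1954 -0.0112] yaw 55.06 F [-0.92 -0.42 -1.3 ] M [ 0.01 -0.09  0.02] w 0.035 q6 -0.02
shift cm [-9.12  0.   -0.09] then rot [ 0.001 -0.001 -0.002]
```

>>> {"name": "arm_command", "arguments": {"plan": [[0,0,0,0,0,0,3],[0,0,0,0,0,0,3],[-1,0,0,0,0,0,3],[-2,0,0,0,0,0,3],[-2,0,0,0,0,0,3],[0,0,0,0,0,0,3],[0,0,0,0,0,0,3]]}}

```text
time: 7.68
position: [0.4583, -0.1932, 0.0389]
tool_rot: [0.214, 0.677, -0.211, 0.672]
ft_force: [-0.2, -0.5, -5.6]
grip_width: 0.0349
```

```bash
python3 - <<'E'
from h import *
go([.4606,-.195,.150],55)
E
```

```text
t 7.67 pos [ 0.4583 -0.1932  0.0389] yaw 55.04 F [-0.24 -0.46 -5.62] M [-0.02 -0.07 -0.05] w 0.0349 q6 -0.02
shift cm [-1.111e+01  1.000e-02  1.900e-01] then rot [ 0.001 -0.009 -0.002]
```

>>> {"name": "arm_command", "arguments": {"plan": [[-4,0,0,0,0,0,3],[-4.2,0,0,0,0,0,3],[-4.2,0,0,0,0.009,0,3],[0,4,-2.7,0,0,0,3],[0,4,-2.7,0,0,0,3],[0,4,-2.7,0,0,0,3],[0,4,-2.7,0,0,0,3],[0,4,-2.7,0,0,0,3],[0,4,-2.7,0,0,0,3],[0,4,-2.7,0,0,0,3],[0,2,-1.4,0,0,0,3],[0,0,0,0,0,0,3]]}}

```text
time: 9.18
position: [0.4578, 0.1795, 0.1605]
tool_rot: [0.216, 0.688, -0.212, 0.66]
ft_force: [-0.1, -1.2, -5.1]
grip_width: 0.0352
```

>>> {"name": "arm_command", "arguments": {"plan": [[0,0,0,0.14,0,0,3],[0,0,0,0.14,0,0,3],[0,0,0,0.14,0,0,3],[0,0,0,0.14,0,0,3],[0,0,0,0,0,0,3],[0,0,0,0,0,0,3]]}}

```text
time: 9.93
position: [0.4529, 0.1742, 0.1552]
tool_rot: [0.391, 0.602, -0.402, 0.568]
ft_force: [0.8, 0.1, -6.2]
grip_width: 0.0348
```

```bash
cat >> h.py <<'E'
def disc_tool(im,d=None,off=.0172+.008):
    """disc centre in tool y,z (mm) and hole angle minus tool-y yaw (deg), seen in the wrist picture (front holes show)"""
    pass
E
python3 - <<'E'
from h import *
go([.467,.195,.163],22)
o=robot.get_obs()
for n in('wrist','top','scene'):
    im,d=optics.camera(n); np.savez(f'{n}4.npz',im=im,d=d)
im=np.load('wrist4.npz')['im']; p=o['position']
sc=np.load('scene4.npz')['im']
cv2.imwrite('pics/w4.png',np.hstack([im[:,60:460],ortho('scene',sc,p[0],p[1],p[2]+.025,px=384)]))
E
```

```text
t 9.93 pos [0.4529 0.1742 0.1552] yaw 21.75 F [ 0.81  0.14 -6.21] M [ 0.01 -0.1   0.01] w 0.0348 q6 1.3
shift cm [-0.82  2.04 -1.44] then rot [-0.005 -0.03   0.04 ]
```

View pics/w4.png

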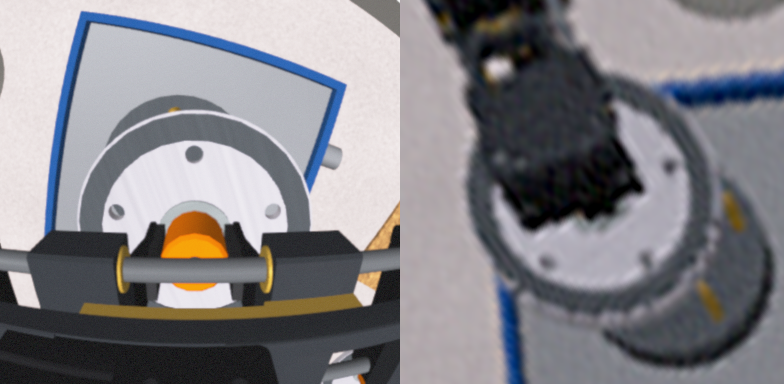

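Tilt has crept to about 3°. I'll correct it and re-centre at this height before measuring.

>>> {"name": "arm_command", "arguments": {"plan": [[-0.4,1,-0.7,0,-0.03,0.04,3],[-0.4,0.8,-0.6,0,0,0,3],[0,0,0,0,0,0,3],[0,0,0,0,0,0,3]]}}

```text
time: 10.58
position: [0.4657, 0.1935, 0.1635]
tool_rot: [0.396, 0.585, -0.397, 0.586]
ft_force: [0.6, -0.4, -5.3]
grip_width: 0.0348
```

```bash
cat >> h.py <<'E'
from scipy.optimize import minimize
def disc_in_tool(im,x=-.0252,seed=((254,154),(177,211),(333,211))):
    """dark hole centroids on bright plate near predicted spots -> disc centre (y,z, mm) and hole angle vs tool y (deg, ccw from above)"""
    I=dict(position=np.zeros(3),tool_rot=np.array([0,0,0,1.])); g=cv2.cvtColor(im,cv2.COLOR_BGR2GRAY)
    Q=[]
    for k,s in enumerate(seed):
        b=cv2.getRectSubPix(g,(31,31),s); w=np.clip(170-b.astype(float),0,60)
        n,l,st,c=cv2.connectedComponentsWithStats((b<165).astype(np.uint8))
        j=min(range(1,n),key=lambda j:np.hypot(*(c[j]-15))); uv=np.array(s)+c[j]-15
        p,d=rays('wrist',uv,I); P=p+d*((x-p[0])/d[:,:1]); Q.append(P[0,1:]); print('hole',uv.round(1),st[j,4],(P[0,1:]*1e3).round(2))
    Q=np.array(Q)
    def r(v):
        e=0
        for q,a in zip(Q,(0,72,-72)):
            t=np.radians(a)+v[2]; e+=(v[0]+.052*np.cos(t)-q[0])**2+(v[1]-.052*np.sin(t)-q[1])**2
        return e*1e6
    # ccw from above: tool y -> -z
    s=min((minimize(r,[0,0,0],method='Nelder-Mead',options=dict(xatol=1e-6,fatol=1e-6)),),key=lambda s:s.fun)
    print('centre y,z mm',(s.x[:2]*1e3).round(2),'angle',np.degrees(s.x[2]).round(2),'res',s.fun.round(2)); return s.x
E
python3 - <<'E'
from h import *
go([.467,.195,.163],22)
im,d=optics.camera('wrist'); o=robot.get_obs(); np.savez('wrist5.npz',im=im,d=d)
x=disc_in_tool(im)
M=R.from_quat(o['tool_rot']).as_matrix(); P,C=cloud(im,d); k=(C.min(1)>150)&(np.hypot(P[:,1],P[:,2])<.058)&(P[:,1]>.025)&(P[:,0]>-.06); 
A=np.c_[P[k,1:],np.ones(k.sum())]; print('plate x(tool)=',np.linalg.lstsq(A,P[k,0],rcond=None)[0].round(4))
print('disc world',(o['position']+M@[-.0252,*x[:2]]).round(4))
E
```

```text
t 10.57 pos [0.4657 0.1935 0.1635] yaw 21.79 F [ 0.63 -0.38 -5.28] M [-0.02  0.04  0.06] w 0.0348 q6 1.36
shift cm [ 0.05  0.17 -0.09] then rot [-0.004  0.     0.   ]
hole [253.7 153.8] 239 [50.16 -1.54]
hole [173.5 214.2] 75 [ 12.31 -52.3 ]
hole [338.3 209.5] 15 [15.39 51.75]
centre y,z mm [-2.08  0.15] angle 1.74 res 13.57
plate x(tool)= [ 0.0049 -0.0016 -0.0243]
disc world [0.4642 0.1926 0.1887]
```

```bash
sed -i 's/(b<165)/(b<b.max()*.78)/; s/(31,31)/(27,27)/; s/c\[j\]-15/c[j]-13/g' h.py
python3 - <<'E'
from h import *
im=np.load('wrist5.npz')['im']; disc_in_tool(im)
for s in((177,211),(333,211)): print(cv2.getRectSubPix(cv2.cvtColor(im,cv2.COLOR_BGR2GRAY),(27,27),s)[::3,::3])
E
```

```text
hole [253.6 153.8] 251 [50.14 -1.61]
hole [176.  212.4] 176 [ 13.52 -50.49]
hole [333.6 213.1] 101 [13.06 48.85]
centre y,z mm [-2.47 -1.1 ] angle -0.04 res 1.17
[[109 186 224 224 226 228 229 229 225]
 [111 219 225 223 226 228 230 229 228]
 [147 227 225 207 197 218 230 230 229]
 [167 228 144 178 179 176 177 229 230]
 [194 217 114 177 179 180 135 221 230]
 [217 223 116 130 178 177 159 215 229]
 [224 227 167 113 130 153 166 225 230]
 [228 228 226 191 157 179 221 226 228]
 [230 228 227 228 225 225 225 227 227]]
[[229 232 232 233 232 233 232 214 105]
 [230 231 233 232 232 232 234 231 120]
 [229 230 231 218 191 195 220 232 176]
 [229 230 208 184 186 186 155 224 221]
 [231 228 185 183 184 185 155 219 230]
 [232 226 179 184 181 174 164 226 229]
 [232 230 167 145 160 169 205 232 230]
 [233 230 229 214 208 222 232 232 233]
 [233 231 229 230 234 233 232 232 233]]
```

>>> {"name": "arm_command", "arguments": {"plan": [[0,0.36,-0.1,-0.007,0,0,3],[1.5,0,0,0,0,0,3],[1.5,0,0,0,0,0,3],[0.7,0,0,0,0,0,3],[0.3,0,0,0,0,0,3],[0,0,0,0,0,0,3],[0,0,0,0,0,0,3]]}}

```text
time: 11.5
position: [0.4689, 0.195, 0.1199]
tool_rot: [0.394, 0.587, -0.395, 0.586]
ft_force: [0.3, -0.6, -4.5]
grip_width: 0.0352
```

```bash
python3 - <<'E'
from h import *
go([.4687,.1957,.1198],22.2)
im,d=optics.camera('wrist'); o=robot.get_obs(); np.savez('wrist6.npz',im=im,d=d)
sc,_=optics.camera('scene'); cv2.imwrite('pics/s6raw.png',sc)
x=disc_in_tool(im)
a=[cv2.resize(cv2.getRectSubPix(im,(40,40),s),(260,260),interpolation=cv2.INTER_CUBIC) for s in((177,213),(254,154),(333,213))]
b=ortho('scene',sc,.467,.195,.15,half=.11,px=330)
out=np.zeros((600,780,3),np.uint8); out[:260]=np.hstack(a); out[265:595,:330]=b; out[265:553,340:740]=cv2.resize(im[:,:],(400,300))[:288]
cv2.imwrite('pics/w6.png',out)
E
```

```text
t 11.5 pos [0.4689 0.195  0.1199] yaw 22.16 F [ 0.3  -0.57 -4.49] M [-0.01 -0.02 -0.02] w 0.0352 q6 1.36
shift cm [ 0.01  0.01 -0.07] then rot [-0.001  0.     0.002]
hole [253.6 154. ] 247 [50.09 -1.57]
hole [175.9 212. ] 194 [ 13.82 -50.54]
hole [332.2 210.7] 191 [14.7  47.73]
centre y,z mm [-1.84 -1.23] angle 0.47 res 0.22
```

View pics/w6.png

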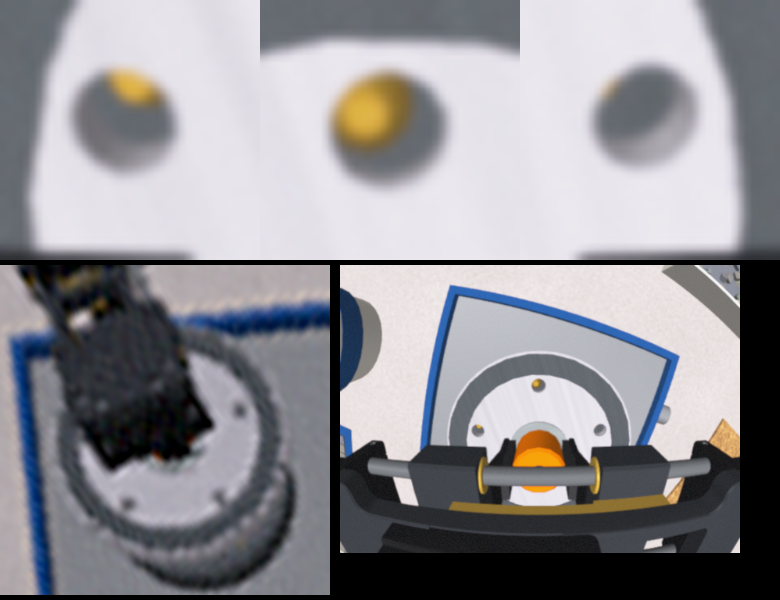

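All five are near alignment: the front stud tip fills much of its hole, while the left and right tips just show at the hole edges. I'll fit the stud offset with a small visibility model of the stud cones seen through the holes.

```bash
cat >> h.py <<'E'
I0=dict(position=np.zeros(3),tool_rot=np.array([0,0,0,1.]))
def stud_fit(im,x,gap,xt=-.0252):
    """x: disc centre/angle in tool; gap: underside to tips. Returns stud pattern minus disc (dy,dz mm, dtheta deg ccw)"""
    out=[]; obs=[]
    for a in(0,72,-72):
        t=np.radians(a)+x[2]; h=np.array([x[0]+.052*np.cos(t),x[1]-.052*np.sin(t)])
        c=proj('wrist',[xt,*h],I0)[0]; g=np.arange(-13,13.01,.5); U,V=np.meshgrid(c[0]+g,c[1]+g); uv=np.c_[U.ravel(),V.ravel()]
        B=cv2.remap(brass(im).astype(np.float32),uv[:,0].astype(np.float32),uv[:,1].astype(np.float32),cv2.INTER_LINEAR)[:,0]
        p,d=rays('wrist',uv,I0); at=lambda xx:(p+d*((xx-p[0])/d[:,:1]))[:,1:]
        vis=(np.linalg.norm(at(xt)-h,axis=1)<.0055)&(np.linalg.norm(at(xt+.008)-h,axis=1)<.0055)
        L=[(at(xt+.008+gap+s),.002+.5*s) for s in np.linspace(0,.005,6)]+[(at(xt+.008+gap+s),.0045) for s in(.007,.009,.012,.015,.018,.022)]
        obs.append((a,np.clip(B/35,0,1),vis,L))
    def f(v):
        e=0
        for a,B,vis,L in obs:
            t=np.radians(a)+x[2]+v[2]; s=np.array([x[0]+v[0]+.052*np.cos(t),x[1]+v[1]-.052*np.sin(t)])
            m=vis&np.any([np.linalg.norm(q-s,axis=1)<r for q,r in L],axis=0); e+=np.abs(m-B).sum()
        return e
    q=DE(f,[(-.008,.008),(-.008,.008),(-.12,.12)],seed=1,popsize=20,maxiter=80)
    print('stud-disc dy,dz mm',(q.x[:2]*1e3).round(2),'dtheta',np.degrees(q.x[2]).round(2),'cost',q.fun.round(1),'brass px',[o[1].sum().round(1) for o in obs],'zero',f((0,0,0)).round(1)); return q.x
E
python3 - <<'E'
from h import *
im=np.load('wrist6.npz')['im']; x=disc_in_tool(im)
for gap in(.003,.005,.007): stud_fit(im,x,gap)
E
```

```text
hole [253.6 154. ] 247 [50.09 -1.57]
hole [175.9 212. ] 194 [ 13.82 -50.54]
hole [332.2 210.7] 191 [14.7  47.73]
centre y,z mm [-1.84 -1.23] angle 0.47 res 0.22
stud-disc dy,dz mm [-0.12 -2.32] dtheta -0.27 cost 160.9 brass px [np.float32(512.4), np.float32(169.4), np.float32(17.4)] zero 429.2
stud-disc dy,dz mm [-0.77 -2.41] dtheta -0.29 cost 130.3 brass px [np.float32(512.4), np.float32(169.4), np.float32(17.4)] zero 416.1
stud-disc dy,dz mm [-1.33 -2.31] dtheta -0.18 cost 135.5 brass px [np.float32(512.4), np.float32(169.4), np.float32(17.4)] zero 424.7
```

>>> {"name": "arm_command", "arguments": {"plan": [[0,-0.08,-0.24,0.005,0,0,3],[0,0,0,0,0,0,3],[0,0,0,0,0,0,3]]}}

```text
time: 11.98
position: [0.4675, 0.1972, 0.1208]
tool_rot: [0.396, 0.586, -0.396, 0.586]
ft_force: [0.2, -0.2, -4.7]
grip_width: 0.0351
```

```bash
python3 - <<'E'
from h import *
go([.4673,.1967,.1198],21.9)
im,d=optics.camera('wrist'); np.savez('wrist7.npz',im=im,d=d)
x=disc_in_tool(im)
for gap in(.003,.005,.007): stud_fit(im,x,gap)
E
```

```text
t 11.97 pos [0.4675 0.1972 0.1208] yaw 21.87 F [ 0.23 -0.19 -4.66] M [-0.03 -0.08  0.03] w 0.0351 q6 1.37
shift cm [ 0.1  -0.04  0.04] then rot [-0.001  0.     0.   ]
hole [253.6 154. ] 247 [50.07 -1.59]
hole [175.9 211.7] 200 [ 14.02 -50.56]
hole [332.2 210.8] 189 [14.57 47.79]
centre y,z mm [-1.83 -1.29] angle 0.32 res 0.17
stud-disc dy,dz mm [0.49 0.23] dtheta 0.01 cost 165.5 brass px [np.float32(526.0), np.float32(69.6), np.float32(72.0)] zero 206.9
stud-disc dy,dz mm [-0.08  0.09] dtheta -0.19 cost 125.9 brass px [np.float32(526.0), np.float32(69.6), np.float32(72.0)] zero 139.1
stud-disc dy,dz mm [-0.74  0.41] dtheta 0.15 cost 123.2 brass px [np.float32(526.0), np.float32(69.6), np.float32(72.0)] zero 184.8
```

>>> {"name": "arm_command", "arguments": {"plan": [[0.2,-0.04,0.02,0,0,0,3],[0.2,0,0,0,0,0,3],[0.2,0,0,0,0,0,3],[0,0,0,0,0,0,3],[0,0,0,0,0,0,3]]}}

```text
time: 12.65
position: [0.4671, 0.1968, 0.1141]
tool_rot: [0.396, 0.586, -0.396, 0.586]
ft_force: [-0.5, 0.3, -6.4]
grip_width: 0.035
```

```bash
python3 - <<'E'
from h import *
go([.4673,.1967,.1198],21.9)
im,d=optics.camera('wrist'); np.savez('wrist8.npz',im=im,d=d)
x=disc_in_tool(im)
for gap in(-.001,.0005,.002): stud_fit(im,x,gap)
E
```

```text
t 12.65 pos [0.4671 0.1968 0.1141] yaw 21.85 F [-0.52  0.33 -6.4 ] M [-0.07 -0.02 -0.05] w 0.035 q6 1.37
shift cm [-0.57  0.01  0.01] then rot [-0.001  0.     0.001]
hole [253.6 154. ] 248 [50.07 -1.57]
hole [175.9 211.9] 197 [ 13.9  -50.57]
hole [332.3 210.9] 182 [14.5  47.82]
centre y,z mm [-1.89 -1.27] angle 0.34 res 0.14
stud-disc dy,dz mm [0.25 0.11] dtheta 0.19 cost 146.9 brass px [np.float32(587.9), np.float32(235.2), np.float32(217.9)] zero 163.6
stud-disc dy,dz mm [-0.25  0.07] dtheta 0.17 cost 163.2 brass px [np.float32(587.9), np.float32(235.2), np.float32(217.9)] zero 177.0
stud-disc dy,dz mm [-0.61  0.23] dtheta 0.27 cost 208.9 brass px [np.float32(587.9), np.float32(235.2), np.float32(217.9)] zero 253.1
```

Alignment is within about 0.3 mm. I'll slide down gently, watching the force.

>>> {"name": "arm_command", "arguments": {"plan": [[0.15,0,0,-0.002,0,0,3],[0.15,0,0,0,0,0,3],[0.15,0,0,0,0,0,3],[0,0,0,0,0,0,3]]}}

```text
time: 13.2
position: [0.4672, 0.1968, 0.1094]
tool_rot: [0.395, 0.586, -0.396, 0.586]
ft_force: [0.6, 0.8, -5.3]
grip_width: 0.0352
```

>>> {"name": "arm_command", "arguments": {"plan": [[0.15,0,0,0,0,0,3],[0.15,0,0,0,0,0,3],[0,0,0,0,0,0,3]]}}

```text
time: 13.58
position: [0.4672, 0.1968, 0.1061]
tool_rot: [0.395, 0.586, -0.396, 0.586]
ft_force: [-0.1, 0.1, -5.5]
grip_width: 0.0351
```

```bash
python3 - <<'E'
from h import *
go([.4671,.1968,.0930],21.95)
im,d=optics.camera('wrist'); x=disc_in_tool(im); stud_fit(im,x,-.008)
E
```

```text
t 13.57 pos [0.4672 0.1968 0.1061] yaw 21.98 F [-0.15  0.07 -5.47] M [-0.02 -0.   -0.05] w 0.0351 q6 1.37
shift cm [ 1.31 -0.01 -0.01] then rot [0. 0. 0.]
hole [253.6 154. ] 248 [50.08 -1.56]
hole [176.  211.6] 203 [ 14.09 -50.45]
hole [332.3 210.8] 190 [14.57 47.81]
centre y,z mm [-1.8  -1.25] angle 0.3 res 0.23
stud-disc dy,dz mm [-0.13 -0.07] dtheta -0.03 cost 257.1 brass px [np.float32(737.1), np.float32(517.2), np.float32(502.3)] zero 259.3
```

Past the taper with no reaction force; the studs are in all the visible holes. I'll continue down.

>>> {"name": "arm_command", "arguments": {"plan": [[0.2,0,0,0,0,0,3],[0.2,0,0,0,0,0,3],[0.2,0,0,0,0,0,3],[0.2,0,0,0,0,0,3],[0,0,0,0,0,0,3]]}}

```text
time: 14.25
position: [0.4673, 0.1968, 0.0976]
tool_rot: [0.395, 0.586, -0.396, 0.586]
ft_force: [-0.7, 0.4, -5.5]
grip_width: 0.0351
```

>>> {"name": "arm_command", "arguments": {"plan": [[0.1,0,0,0,0,0,3],[0.1,0,0,0,0,0,3],[0,0,0,0,0,0,3]]}}

```text
time: 14.62
position: [0.4674, 0.1968, 0.0955]
tool_rot: [0.395, 0.586, -0.396, 0.586]
ft_force: [-0.0, 0.1, -5.7]
grip_width: 0.0348
```

>>> {"name": "arm_command", "arguments": {"plan": [[0.1,0,0,0,0,0,3],[0,0,0,0,0,0,3]]}}

```text
time: 14.88
position: [0.4675, 0.1968, 0.0945]
tool_rot: [0.395, 0.586, -0.396, 0.586]
ft_force: [0.4, 0.7, -5.7]
grip_width: 0.035
```

>>> {"name": "arm_command", "arguments": {"plan": [[0.08,0,0,0,0,0,3],[0,0,0,0,0,0,3]]}}

```text
time: 15.12
position: [0.4676, 0.1968, 0.0937]
tool_rot: [0.395, 0.586, -0.396, 0.586]
ft_force: [-0.9, 0.7, -5.5]
grip_width: 0.0353
```

>>> {"name": "arm_command", "arguments": {"plan": [[0.08,0,0,0,0,0,3],[0,0,0,0,0,0,3]]}}

```text
time: 15.38
position: [0.4676, 0.1969, 0.093]
tool_rot: [0.396, 0.586, -0.396, 0.586]
ft_force: [0.9, -0.1, -5.5]
grip_width: 0.0351
```

>>> {"name": "arm_command", "arguments": {"plan": [[0.06,0,0,0,0,0,3],[0,0,0,0,0,0,3]]}}

```text
time: 15.62
position: [0.4677, 0.1968, 0.0929]
tool_rot: [0.396, 0.586, -0.395, 0.586]
ft_force: [-0.0, 0.0, -4.6]
grip_width: 0.0352
```

>>> {"name": "arm_command", "arguments": {"plan": [[0.06,0,0,0,0,0,3],[0,0,0,0,0,0,3]]}}

```text
time: 15.88
position: [0.4677, 0.1968, 0.0929]
tool_rot: [0.396, 0.586, -0.395, 0.587]
ft_force: [-1.0, -0.0, -2.6]
grip_width: 0.0353
```

The force is dropping with z stopped at the predicted 0.0929, so the disc is home. I'll release with a small opening to clear the studs, then raise straight up.

>>> {"name": "arm_command", "arguments": {"plan": [[0,0,0,0,0,0,4.6],[0,0,0,0,0,0,4.6],[0,0,0,0,0,0,4.6],[0,0,0,0,0,0,4.6]]}}

```text
time: 16.38
position: [0.4701, 0.1973, 0.0938]
tool_rot: [0.397, 0.584, -0.394, 0.588]
ft_force: [0.8, -0.4, 0.1]
grip_width: 0.0457
```

```bash
python3 - <<'E'
from h import *
go([.4671,.1968,.150],21.95)
o=robot.get_obs(); im,d=optics.camera('wrist'); disc_in_tool(im)
E
```

```text
t 16.38 pos [0.4701 0.1973 0.0938] yaw 21.98 F [ 0.84 -0.38  0.09] M [-0.04  0.01  0.03] w 0.0457 q6 1.37
shift cm [-5.62 -0.27 -0.06] then rot [ 0.     0.002 -0.006]
hole [253.  158.1] 274 [47.61 -1.95]
hole [175.1 216. ] 245 [ 11.11 -51.35]
hole [332.1 215.3] 255 [11.55 47.95]
centre y,z mm [-4.62 -1.65] angle 0.28 res 0.16
```

Released cleanly: the tool relaxed 3 mm sideways and the disc stayed put. Raising straight up.

>>> {"name": "arm_command", "arguments": {"plan": [[-1,0,0,0,0,0,4.6],[-2,0,0,0,0,0,4.6],[-3,0,0,0,0,0,4.6],[-4,0,0,0,0,0,4.6],[-4,0,0,0,0,0,4.6],[0,-5,0,0,0,0,4.6],[0,-5,0,0,0,0,4.6],[0,-3,0,0,0,0,4.6],[0,0,0,0,0,0,4.6],[0,0,0,0,0,0,4.6]]}}

```text
time: 17.68
position: [0.3488, 0.1479, 0.2434]
tool_rot: [0.4, 0.581, -0.391, 0.591]
ft_force: [0.3, 0.6, -0.3]
grip_width: 0.0456
```

```bash
python3 - <<'E'
from h import *
go([.4671,.1968,.150],21.95)
o=robot.get_obs(); M=R.from_quat(o['tool_rot']).as_matrix()
im,d=optics.camera('wrist'); P,C=cloud(im,d); W=P@M.T+o['position']
rr=np.hypot(W[:,0]-.467,W[:,1]-.196); k=(rr>.025)&(rr<.058)&(C.min(1)>150)&(W[:,2]<.2)&(W[:,2]>.08)
s=np.linalg.lstsq(np.c_[W[k,0]-.467,W[k,1]-.196,np.ones(k.sum())],W[k,2],rcond=None)[0]; print('plate n',k.sum(),'slope x,y, z',s.round(4))
top,_=optics.camera('top'); sc,_=optics.camera('scene')
for n,i,oo in(('top',top,None),('scene',sc,None),('wrist',im,o)): print(n,fit5([(n,i,oo)],.467,.195,brass,[.119,.125,.130]))
a=ortho('wrist',im,.467,.196,.118,px=384,o=o)
cv2.imwrite('pics/end.png',np.hstack([a,cv2.resize(sc[100:220,220:345],(400,384),interpolation=cv2.INTER_CUBIC)]))
E
```

```text
t 17.68 pos [0.3488 0.1479 0.2434] yaw 21.98 F [ 0.35  0.55 -0.3 ] M [ 0.04 -0.02 -0.03] w 0.0456 q6 1.29
shift cm [ 9.56 12.63 -0.15] then rot [ 0.     0.005 -0.018]
plate n 6643 slope x,y, z [-1.000e-04  6.000e-04  1.172e-01]
top (array([0.46821768, 0.1948001 ]), np.float64(22.747237736676496), np.float64(-52.316158294677734))
scene (array([0.46634039, 0.1922063 ]), np.float64(23.12900317146689), np.float64(-390.8501281738281))
wrist (array([0.46522404, 0.1978311 ]), np.float64(22.30460212647241), np.float64(-1150.80908203125))
```

View pics/end.png

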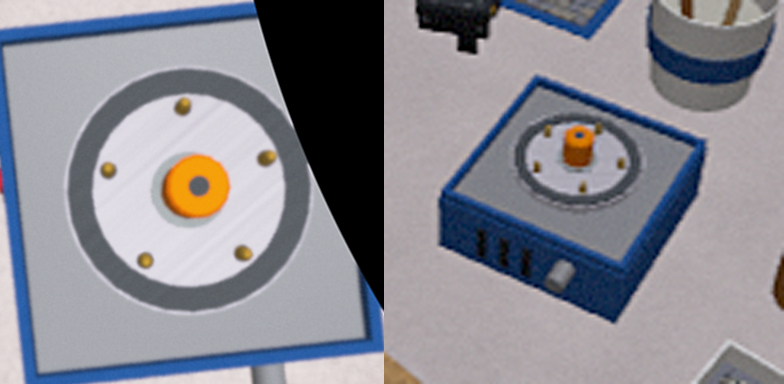

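The disc is home: all five studs protrude (left view), the plate top is level at z ≈ 0.117 (expected 0.118), and the arm is clear. Handing in.

```bash
python3 -c "
from rig import workorder
print(workorder.hand_in())"
```

```text
the job is handed in; nothing more can be done
None
```

The grinding disc is seated on the grinder flange with all five studs through its holes. I let go and handed the job in at about 18 s of robot time; no verdict is reported.

- **What I did:** I gripped the smaller grey disc by its orange hub and lifted it off the mat. Over the grinder I aligned it with the wrist camera, which could see the stud tips through the holes. I then lowered it in small steps until the wrist force showed it resting on the flange. The wrist readings showed no sign of pressing beyond part of the disc's own weight (about 5 N) going onto the flange.
- **Last checks:**
  - All five studs show above the plate.
  - The plate is level to within 0.04° and its top is at z ≈ 0.117 m, against 0.118 m expected.
  - The tool stopped at 0.0929 m against 0.0928 m predicted.
  - The wrist force is near zero and the arm stands clear. I did not measure the tub, jar, hammer and bucket again, but the arm's path kept clear of them.
- **What failed or disagreed:**
  - My first grasp closed on nothing. The fingers end about 37 mm short of the stated TCP, so I had to go lower; I did not find out why.
  - The final stud-circle fits from the three cameras differ by up to about 6 mm in y. I relied on what the wrist camera saw of the studs relative to the holes, and on the studs passing through.

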